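# Start the reactor rig from its control desk

## Robot

A 6-joint arm with a two-finger parallel gripper is mounted at the origin on the work surface. World frame = base frame: x ahead of the robot, y to its left, z up, the work surface at z = 0. Lengths are in m, angles in rad, forces in N, time in s.
With the tool pointing down it reaches from about 0.275 to 1 m from the base axis. Payload 8.4 kg.
Tool frame: the origin (TCP) lies midway between the tips of the shut fingers; the grasp point (between the pads) lies 19 mm behind it; x points along the fingers, z is the direction in which the jaws open and shut, and the axes are right-handed (so a half turn about x gives the same grasp; the last joint's range is limited). The gripper opens to 85 mm and grips with 20 to 120 N. Pads are 22 mm wide; open, the fingers measure 114 mm over their backs; the gripper's body (76 mm by 85 mm) begins 54 mm behind the grasp point. The pads swing forward as they close: fully open they stand 13 mm farther back than shut.
Start: joints at [-0.002, 0.353, 1.633, -0, 1.155, -0.002], TCP at [0.625, -0, 0.231] pointing down, gripper open.
Joint ranges: [-2.63, 2.63], [-0.92, 2.1], [0.06, 2.66], [-1.3, 4.44], [0, 2.69], [-3.02, 3.02]. Speed limits (rad/s): [2.22, 2.22, 2.79, 3.14, 3.14, 3.14].

## Interface

Orientations are given as a unit quaternion [w, x, y, z].
In Python, from station import manip gives the robot as it stands. The module is installed in compiled form; this text tells all that it offers.
- The arm moves only by the shell command python3 -m pendant 'ROWS' [FORCE]. ROWS is a JSON object of lists of equal length, an entry for each row: "claw": the closure, from -1 (fully open) to 1 (shut), so that 0 is half open; "travel": the shift along the tool's x, y, z in m, a list of three; "roll": the turn about the tool's x in degrees. A call has 1 to 5 rows; each row is the pose to reach, as a shift and turn from the pose commanded when the call began, along the tool's axes at that moment; what a row does not reach only later rows make up. A row lasts 1/12 s, in which the tool goes at most 41.7 mm and 7.16 degrees, less where a joint would pass 70% of its speed; a pose out of reach is approached as far as the arm can. A call with a gripper value outside its range is refused whole. The fingers move at their own pace and stop on an object; FORCE is the grip in N (left out, the last holds). Time passes only in rows, so rows that repeat a pose let the fingers close. It gives the time, the measured TCP pose, the force and the opening at its end, in the units of the state.
- manip.state(): the state, without advancing time (a new reading comes with each control period).
- manip.grab_frame(name): name is "scene" or "side" or "wrist"; returns the picture (384x512x3 uint8, red, green, blue); there is no depth.
- manip.camera_params(name): a dict with "fx", "fy", "cx", "cy" (pixels), "rvec" (rotation vector, rad) and "tvec" (3), from world to camera coordinates, as OpenCV has them. Camera axes: x right, y down, z forward; pixel columns grow to the right and rows downward; lengths in m; the calibration is good to about 2 mm. The wrist camera is an equidistant fisheye: a pixel r from the principal point sees the ray r / f radians off the axis. A picture is of the moment at which its call begins: read the wrist's pose just before it. camera_params takes no time and is no camera call; for the wrist camera it gives the pose at the moment of the call.
- manip.job_done(): hands the job in, once; it reports no verdict.
Trained networks look in the newest picture that a camera, given by its name, has taken for a name from the list of things; names that differ only in an ending like _2 or _b are one class to them, and where a whole thing is asked for, a point or a joint stands for the part that bears it (a point fixed in the world has none). Each returns a list of dicts, best first, with "p" (0 to 1); they miss things now and then, are a little off and sometimes report something else, mostly with a low value. They report only what shows in the picture. A call takes as long as a camera call.
- manip.spot_in(camera, thing): "point" ([x, y, z] in m, in world coordinates, good to about 4 mm: the middle of the surface that is visible of it).
The state is a dict: "time": time; "qpos": joint angles; "dq": joint speeds; "joint_torque": joint torques, N m; "ee_pos": TCP position; "ee_rot": TCP orientation; "contact_force": force on the tool from outside, world axes, zero at the start; "wrist_torque": the same for the moment, N m; "opening": finger opening in m.
Only numpy, scipy, OpenCV 4.12 (cv2) and the standard library are available. Lean on these libraries where they do the work, as an engineer would, in place of code of your own. Each camera call takes 0.05 s, during which the arm holds its last target. There are 200 camera calls.

## Task

Start up the reactor rig from the white-topped control desk, pressing the controls in this order: press down the raised end of the rocker switch so that it tips fully over, then push the square key fully in (it stays in), then press the small round button fully down for a moment and let it come up again. Do not press the big mushroom-shaped stop button, and leave the vial, the weight, the beaker and the bottle where they stand.

Things in the scene. Friction and masses are not known exactly. Their poses are not given: they have to be found in the camera images.
- console: fixed white-topped control desk, a box 150 (its x) by 480 (its y) by 55 mm high on the bench; origin at the centre of its underside, z up; the deck is 55 mm above the bench. Four controls stand on it in a row along its y axis, 80 mm apart, in an order that changes, each up to 12 mm off the row's line. Its place and yaw (within 0.35 rad) change.
- rocker_pad (a point): place to press: on the top face of the rocker's raised half, 22 mm from the pivot line; moves with the paddle, 34 mm above the deck when off, 26 mm when on. The rocker is a V-shaped grey plastic paddle 68 mm long, 30 mm wide, its length within 0.2 rad of the desk's x axis, on a dark steel block 78 x 42 x 14 mm.
- rocker (a joint): rocker angle in rad: 0 to 0.04 off, 0.36 fully on. Off: the half towards the robot is level, its top 26 mm above the deck, and the far half slopes up at 0.36 rad, its end 12 mm higher. On: the far half is level at 26 mm, the near half raised. Held only by friction (about 2 N at the pressing point); stays where it is left.
- key_top (a point): Seen from above it is a square, flat, 32 mm wide grey plastic cap, centre of its top face; the top stands 26 mm above the desk's deck when out. It stands in a square dark steel collar 46 mm wide and 10 mm high.
- key (a joint): travel of the square key in m: about 0 (up to 0.001) out, 0.008 fully in. It takes about 2.5 N to push and stays where it is left; there is no spring.
- start_top (a point): Seen from above it is a round, flat, 28 mm wide grey plastic cap, centre of its top face; the top stands 26 mm above the desk's deck when out. This is the small round button. It stands in a round dark steel collar 44 mm wide and 10 mm high.
- start (a joint): travel of the small round button in m: 0 up, 0.007 fully down. A spring brings it back: 1.5 N to start, 5 N fully down.
- stop_top (a point): Top of the big domed mushroom stop button, 46 mm wide, top 40 mm above the deck, on a steel stem in a round dark collar: not to be pressed.
- stop (a joint): travel of the mushroom stop button in m: 0 up, 0.007 fully down; a spring brings it back.
- vial_mid (a point): centre of a loose small amber jar, 34 mm wide and 50 mm high, standing on the desk's deck at its +y end; to be left alone
- weight_mid (a point): centre of a loose brass knobbed weight, 34 mm wide and 46 mm high, on the bench on the robot's side of the desk; to be left alone
- beaker_mid (a point): centre of a loose glass beaker, 66 mm wide and 85 mm high, on the bench beyond the desk; to be left alone
- reagent_mid (a point): centre of a loose amber reagent bottle, 64 mm wide and 140 mm high, on the bench beyond the desk; to be left alone

How it is judged:
On the way, in this order (a step that is already met when the one before it is completed fails the run):
1. the rocker is tipped on (value of joint rocker above 0.29 rad), for 0.1 s.
2. the square key is pushed in (value of joint key above 0.006 m), for 0.1 s.
3. the small round button is pressed down (value of joint start above 0.005 m), for 0.1 s.
At the end, for the whole second after the job is handed in: The rocker is on (at least 0.29 of 0.36 rad), the square key is in (at least 6 of 8 mm), the small round button has come back up and the mushroom button is up (both within 1.5 mm), and the vial, weight, beaker and bottle are within 15 mm of where they stood (value of joint rocker above 0.29 rad and value of joint key above 0.006 m and value of joint each of start, stop below 0.0015 m and distance of each of vial_mid, weight_mid, beaker_mid, reagent_mid from where it was at the start of the episode below 0.015 m); the robot touches nothing.
It fails at once if the square key is pushed (over 3 mm) while the rocker is not yet on (value of joint key above 0.003 m and value of joint rocker below 0.29 rad).
It fails at once if the small round button is pressed (over 3 mm) while the square key is not yet in (value of joint start above 0.003 m and value of joint key below 0.006 m).
It fails at once if the small round button is pressed (over 3 mm) while the rocker is not on (value of joint start above 0.003 m and value of joint rocker below 0.29 rad).
It fails at once if the mushroom stop button is pressed (over 3 mm) (value of joint stop above 0.003 m).
It fails at once if the vial, weight, beaker or bottle is lifted or shifted by more than 15 mm (distance of any of vial_mid, weight_mid, beaker_mid, reagent_mid from where it was at the start of the episode above 0.015 m).
It also fails if it takes over 45 s, if anything falls off the work surface, if the arm or the gripper's body presses on something with over 40 N, if the wrist force passes 120 N, or if a joint passes its speed limit or range.

## Working session

There is one attempt and no reset: what is moved stays moved. The work goes in short steps, Python scripts to look and compute and a shell command to move; the robot and the scene stay as the last step left them, time stands still between calls to the robot, and variables do not carry over. Pictures are saved under pics/ and viewed, about 8 in all and at most 12, crops included, and the job is handed in when it is done.

```bash
mkdir -p pics; cat > h.py <<'E'
import numpy as np, cv2
from station import manip
from scipy.spatial.transform import Rotation as R
def ray(cam,u,v,p=None):
    p=p or manip.camera_params(cam)
    a=np.array([(u-p["cx"])/p["fx"],(v-p["cy"])/p["fy"]])
    if cam=="wrist":
        t=np.hypot(*a); d=np.r_[a/max(t,1e-9)*np.sin(t),np.cos(t)]
    else: d=np.r_[a,1]
    M=R.from_rotvec(np.ravel(p["rvec"])).as_matrix()
    return -M.T@np.ravel(p["tvec"]), M.T@d
def at(cam,u,v,z,p=None):
    o,d=ray(cam,u,v,p); return o+d*(z-o[2])/d[2]
def shift(target):
    s=manip.state(); q=s["ee_rot"]; M=R.from_quat([q[1],q[2],q[3],q[0]])
    return M.inv().apply(np.array(target)-s["ee_pos"])
E
python3 - <<'E'
from h import *
np.set_printoptions(precision=4,suppress=True)
s=manip.state(); print(s["time"],s["ee_pos"],s["ee_rot"],s["opening"])
fs=[]
for c in ["scene","wrist"]:
    f=manip.grab_frame(c); cv2.imwrite(f"pics/{c}0.png",f[:,:,::-1])
    for t in ["rocker_pad","key_top","start_top","stop_top","vial_mid"]:
        for r in manip.spot_in(c,t)[:2]: print(c,t,round(r["p"],2),np.array(r["point"]))
E
```

```text
0.0 [0.6245 0.     0.2305] [0.7066 0.     0.7076 0.    ] 0.08516157962914563
scene rocker_pad 0.7 [ 0.5079 -0.0898  0.081 ]
scene key_top 0.46 [ 0.5123 -0.0097  0.082 ]
scene start_top 0.66 [ 0.5048 -0.0921  0.0827]
wrist rocker_pad 0.88 [ 0.4974 -0.0805  0.0801]
wrist key_top 0.68 [ 0.5099 -0.0057  0.0815]
wrist key_top 0.44 [0.5309 0.0722 0.0785]
wrist start_top 0.9 [0.53   0.0746 0.0755]
wrist stop_top 0.58 [0.5512 0.1467 0.0908]
```

View pics/scene0.png

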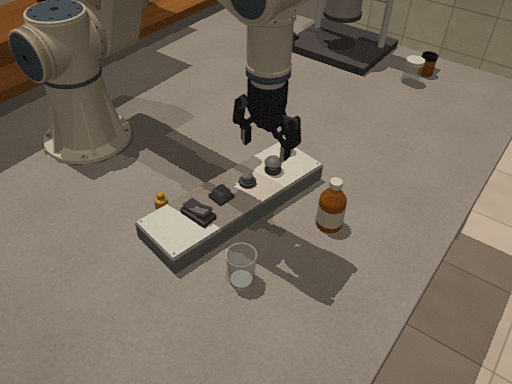

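View pics/wrist0.png

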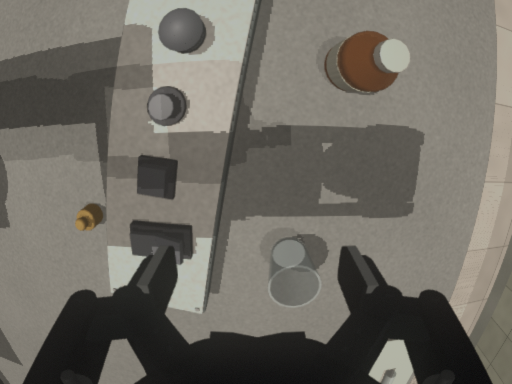

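The scene shows the desk with, from the -y end, rocker, key, round button and mushroom. In the wrist picture (up = +y, right = +x) they are at about (161,240), (156,177), (163,106) and (182,30). The scene report of start_top at y=-0.09 is really the rocker. I'll enlarge the wrist view for precise centres.

```bash
python3 - <<'E'
from h import *
f=cv2.imread("pics/wrist0.png")[80:280,100:250]
cv2.imwrite("pics/w0c.png",cv2.convertScaleAbs(cv2.resize(f,None,fx=3,fy=3,interpolation=cv2.INTER_CUBIC),alpha=1.7,beta=15))
E
```

```text
(no output)
```

View pics/w0c.png

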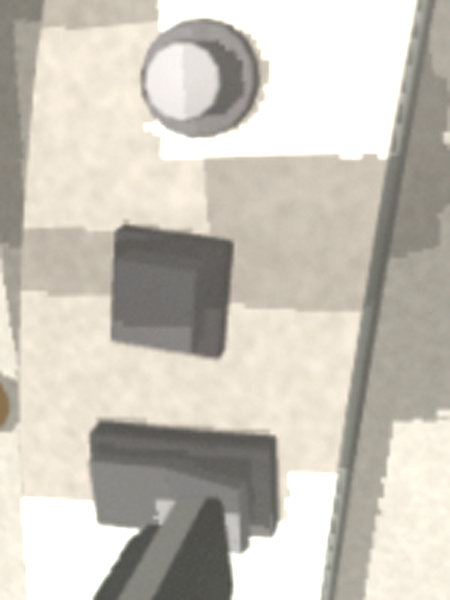

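Crop: round cap centre (182,82), key cap centre (155,300), rocker block top corners (92,425), (275,438), (272,533), raised end of the paddle at about (247,485-550).

```bash
python3 - <<'E'
from h import *
np.set_printoptions(precision=4,suppress=True)
A=lambda u,v,z: at("wrist",100+u/3,80+v/3,z)
print("start",A(182,82,.081)); print("collar",A(200,77,.065))
print("key",A(155,300,.081), [A(*c,.081) for c in [(115,247),(198,262),(193,352),(112,340)]])
a,b,c=[A(*c,.069) for c in [(92,425),(275,438),(272,533)]]
print("block",a,b,c,np.linalg.norm(a-b),np.linalg.norm(b-c),"centre",(a+c)/2)
print("raised end",A(247,485,.093),A(245,550,.093), "low end",A(92,458,.081),A(98,525,.081))
print("shift rocker?")
E
```

```text
start [0.5276 0.0711 0.081 ]
collar [0.5291 0.0719 0.065 ]
key [ 0.5116 -0.0052  0.081 ] [array([0.4981, 0.0146, 0.081 ]), array([0.5292, 0.0085, 0.081 ]), array([ 0.5241, -0.0248,  0.081 ]), array([ 0.4926, -0.0203,  0.081 ])]
block [ 0.4727 -0.0605  0.069 ] [ 0.5491 -0.0642  0.069 ] [ 0.5437 -0.1071  0.069 ] 0.07649238013234821 0.04324696082749851 centre [ 0.5082 -0.0838  0.069 ]
raised end [ 0.5427 -0.0719  0.093 ] [ 0.5387 -0.1003  0.093 ] low end [ 0.4761 -0.0692  0.081 ] [ 0.4728 -0.0999  0.081 ]
shift rocker?
```

```bash
python3 -m pendant '{"claw":[1,1,1,1,1],"travel":[[0,-0.025,-0.027],[0.01,-0.05,-0.055],[0.03,-0.075,-0.08],[0.06,-0.086,-0.0925],[0.09,-0.086,-0.0925]],"roll":[0,0,0,0,0]}'
python3 -m pendant '{"claw":[1,1,1],"travel":[[0,0,0],[0,0,0],[0,0,0]],"roll":[0,0,0]}'
python3 - <<'E'
from h import *
np.set_printoptions(precision=4,suppress=True)
f=manip.grab_frame("wrist"); cv2.imwrite("pics/w1.png",cv2.convertScaleAbs(f[:,:,::-1],alpha=1.6,beta=10))
f=manip.grab_frame("side"); cv2.imwrite("pics/s1.png",cv2.convertScaleAbs(f[:,:,::-1],alpha=1.4,beta=10))
s=manip.state();print(s["time"],s["ee_pos"],s["contact_force"],s["opening"],shift([.532,-.086,.089]))
E
```

```text
time: 1.02
ee_pos: [0.5303, -0.0881, 0.1413]
ee_rot: [0.707, 0.0, 0.707, -0.001]
contact_force: [-0.3, 0.1, -0.9]
opening: 0.0255
time: 1.27
ee_pos: [0.5338, -0.0859, 0.1426]
ee_rot: [0.708, -0.0, 0.707, 0.0]
contact_force: [0.4, 0.8, 0.1]
opening: 0.0001
1.3667 [ 0.5343 -0.0858  0.1431] [-0.4481  0.2461  0.4073] 0.00013359896553997508 [ 0.0541 -0.0002 -0.0024]
```

View pics/s1.png

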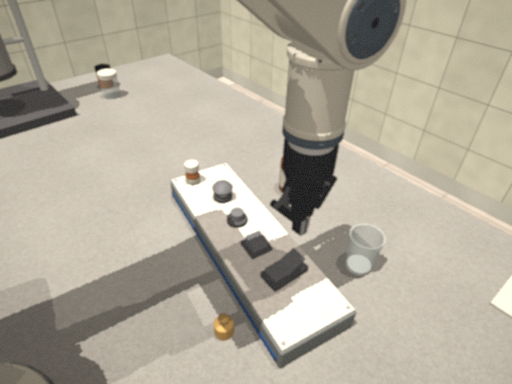

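View pics/w1.png

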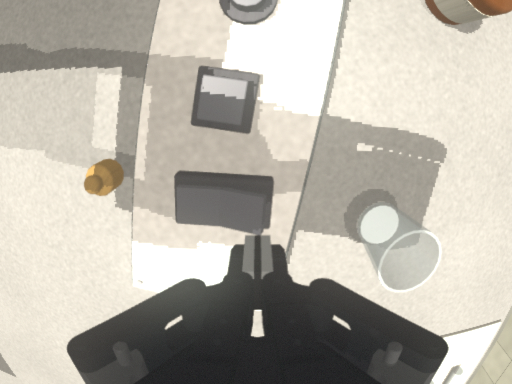

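The side and wrist views show shut fingers above the rocker's far half. The beaker is clear, and the key cap is at wrist (223,98). Second measurement of the rocker and key.

```bash
python3 - <<'E'
from h import *
np.set_printoptions(precision=4,suppress=True)
A=lambda u,v,z: at("wrist",u,v,z)
print("key",A(223,98,.081),"collar",np.mean([A(*c,.065) for c in [(200,66),(260,75),(251,132),(192,123)]],0))
print("block corners",A(176,172,.069),A(273,177,.069),"rocker top far corner",A(272,180,.093))
print("beaker rim",A(408,258,.085),"base",A(379,223,.0))
E
```

```text
key [ 0.5107 -0.0069  0.081 ] collar [ 0.5107 -0.0078  0.065 ]
block corners [ 0.4715 -0.062   0.069 ] [ 0.5458 -0.0663  0.069 ] rocker top far corner [ 0.5438 -0.0615  0.093 ]
beaker rim [ 0.6649 -0.1337  0.085 ] base [ 0.6708 -0.1391  0.    ]
```

```bash
python3 -m pendant '{"claw":[1,1,1,1,1],"travel":[[0.025,0,-0.003],[0.045,0,-0.003],[0.054,0,-0.003],[0.059,0,-0.003],[0.062,0,-0.003]],"roll":[0,0,0,0,0]}'
python3 -m pendant '{"claw":[1,1],"travel":[[0.001,0,0],[0.001,0,0]],"roll":[0,0]}'
```

```text
time: 1.78
ee_pos: [0.5307, -0.0858, 0.0803]
ee_rot: [0.708, -0.0, 0.707, 0.0]
contact_force: [-7.4, 2.3, 36.8]
opening: 0.0001
time: 1.95
ee_pos: [0.5306, -0.0858, 0.0807]
ee_rot: [0.708, -0.0, 0.707, 0.0]
contact_force: [-5.3, 3.3, 16.0]
opening: -0.0001
```

Hard stop at z = 0.080, the rocker's on height. I'll lift, move over the key and check.

```bash
python3 -m pendant '{"claw":[1,1,1,1,1],"travel":[[-0.03,0,0],[-0.06,0.01,0],[-0.06,0.04,-0.01],[-0.06,0.07,-0.02],[-0.06,0.08,-0.02]],"roll":[0,0,0,0,0]}'
python3 -m pendant '{"claw":[1,1,1],"travel":[[0,0,0],[0,0,0],[0,0,0]],"roll":[0,0,0]}'
python3 - <<'E'
from h import *
np.set_printoptions(precision=4,suppress=True)
g=manip.grab_frame("side")
w=manip.grab_frame("wrist")
p=np.hstack([cv2.resize(g[170:320,190:390],(400,300),interpolation=2),cv2.resize(w,(400,300))])
cv2.imwrite("pics/s2.png",cv2.convertScaleAbs(p[:,:,::-1],alpha=1.6,beta=10))
s=manip.state();print(s["time"],s["ee_pos"],s["contact_force"],shift([.511,-.006,.081]))
E
```

```text
time: 2.37
ee_pos: [0.5085, -0.0035, 0.1398]
ee_rot: [0.707, 0.0, 0.707, 0.0]
contact_force: [-0.7, -0.0, 0.6]
opening: 0.0004
time: 2.62
ee_pos: [0.5102, -0.0066, 0.1387]
ee_rot: [0.707, -0.0, 0.707, 0.0]
contact_force: [0.1, 0.2, -0.3]
opening: -0.0003
2.7167 [ 0.5099 -0.0069  0.1383] [-0.8592  0.0473 -0.4077] [0.0573 0.0009 0.0011]
```

View pics/s2.png

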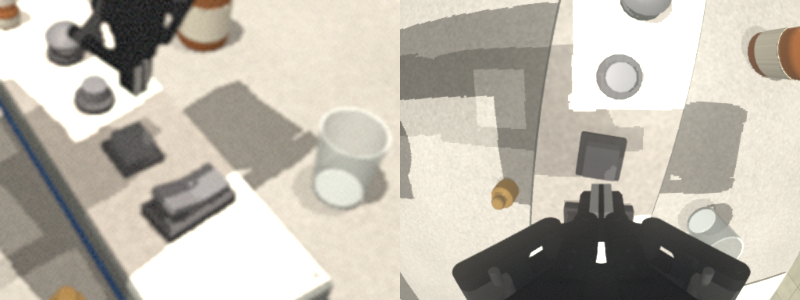

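The side view shows the fingers clear of everything, but the rocker's state isn't clear at this scale. I'll enlarge before and after and check the key position.

```bash
python3 - <<'E'
from h import *
np.set_printoptions(precision=4,suppress=True)
print("key",at("wrist",258,200,.081),"start",at("wrist",(621-400)*1.28,78*1.28,.081))
a=cv2.imread("pics/s1.png")[240:295,250:320]
b=cv2.convertScaleAbs(manip.grab_frame("side")[240:295,250:320,::-1],alpha=1.4,beta=10)
cv2.imwrite("pics/cmp.png",cv2.convertScaleAbs(cv2.resize(np.hstack([a,b]),None,fx=5.5,fy=5.5,interpolation=2),alpha=1.3,beta=0))
E
```

```text
key [0.5099 0.0004 0.081 ] start [0.5264 0.0707 0.081 ]
```

View pics/cmp.png

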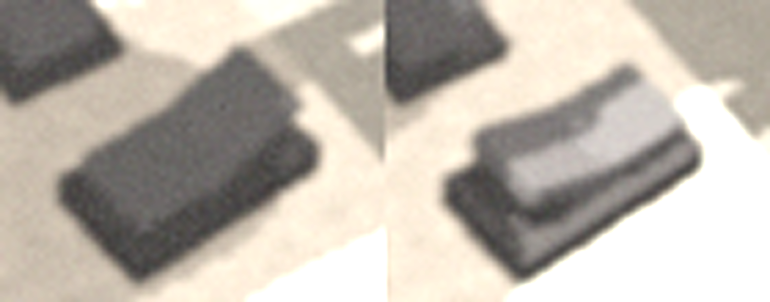

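The near half is now raised and the far half level, so the rocker is on. Next, push the key to its stop at z ≈ 0.073.

```bash
python3 -m pendant '{"claw":[1,1,1,1,1],"travel":[[0.03,0.002,0.001],[0.05,0.002,0.001],[0.058,0.002,0.001],[0.064,0.002,0.001],[0.067,0.002,0.001]],"roll":[0,0,0,0,0]}'
python3 -m pendant '{"claw":[1,1,1],"travel":[[0.001,0,0],[0.001,0,0],[0.001,0,0]],"roll":[0,0,0]}'
```

```text
time: 3.18
ee_pos: [0.51, -0.0045, 0.0725]
ee_rot: [0.706, 0.0, 0.708, -0.0]
contact_force: [-18.3, -0.5, 59.9]
opening: -0.0002
time: 3.43
ee_pos: [0.5099, -0.0045, 0.0727]
ee_rot: [0.707, -0.0, 0.708, -0.0]
contact_force: [-12.9, -0.5, 31.8]
opening: 0.0002
```

Key at its stop (0.0727 m). I'll lift and go over the round button.

```bash
python3 -m pendant '{"claw":[1,1,1,1,1],"travel":[[-0.03,0,0],[-0.05,0.01,0],[-0.05,0.04,0.008],[-0.05,0.07,0.017],[-0.05,0.0755,0.017]],"roll":[0,0,0,0,0]}'
python3 -m pendant '{"claw":[1,1,1],"travel":[[0,0,0],[0,0,0],[0,0,0]],"roll":[0,0,0]}'
python3 - <<'E'
from h import *
print(manip.state()["ee_pos"],shift([.527,.071,.074]))
for r in manip.spot_in("wrist","key_top")[:1] if manip.grab_frame("wrist") is not None else []: print(r)
E
```

```text
time: 3.85
ee_pos: [0.5302, 0.0744, 0.1221]
ee_rot: [0.709, 0.0, 0.706, 0.001]
contact_force: [0.1, 0.4, 0.4]
opening: -0.0001
time: 4.1
ee_pos: [0.5271, 0.0706, 0.1202]
ee_rot: [0.707, -0.0, 0.707, -0.0]
contact_force: [0.2, -0.6, 0.7]
opening: -0.0001
[0.52710448 0.07063853 0.12024266] [ 4.62425622e-02  3.80318576e-04 -7.60307294e-05]
```

```bash
python3 -m pendant '{"claw":[1,1,1,1,1],"travel":[[0.02,0,0],[0.036,0,0],[0.042,0,0],[0.046,0,0],[0.047,0,0]],"roll":[0,0,0,0,0]}'
python3 -m pendant '{"claw":[1,1,1],"travel":[[0,0,0],[0,0,0],[0,0,0]],"roll":[0,0,0]}'
```

```text
time: 4.62
ee_pos: [0.5267, 0.0706, 0.0738]
ee_rot: [0.706, -0.0, 0.708, -0.0]
contact_force: [-7.7, -3.9, 16.8]
opening: 0.0001
time: 4.87
ee_pos: [0.5267, 0.0706, 0.074]
ee_rot: [0.707, -0.0, 0.708, -0.0]
contact_force: [-5.2, -4.1, 8.0]
opening: -0.0001
```

The button is fully down (0.074 m, 8 N, past the 5 N spring) and was held for 0.25 s. I'll lift well clear and check.

```bash
python3 -m pendant '{"claw":[1,1,1,1,1],"travel":[[-0.03,0,0],[-0.06,0,0],[-0.09,0,0],[-0.12,0,0],[-0.15,0,0]],"roll":[0,0,0,0,0]}'
python3 -m pendant '{"claw":[1,1,1,1],"travel":[[0,0,0],[0,0,0],[0,0,0],[0,0,0]],"roll":[0,0,0,0]}'
python3 - <<'E'
from h import *
g=manip.grab_frame("side")
cv2.imwrite("pics/fin.png",cv2.convertScaleAbs(cv2.resize(g[145:345,150:400,::-1],(750,600),interpolation=2),alpha=1.5,beta=10))
E
```

```text
time: 5.28
ee_pos: [0.5273, 0.0711, 0.2253]
ee_rot: [0.707, 0.0, 0.707, -0.0]
contact_force: [0.3, 0.4, 1.2]
opening: 0.0002
time: 5.62
ee_pos: [0.5267, 0.0713, 0.2222]
ee_rot: [0.706, -0.0, 0.708, -0.0]
contact_force: [0.5, -0.3, -0.7]
opening: 0.0003
```

View pics/fin.png

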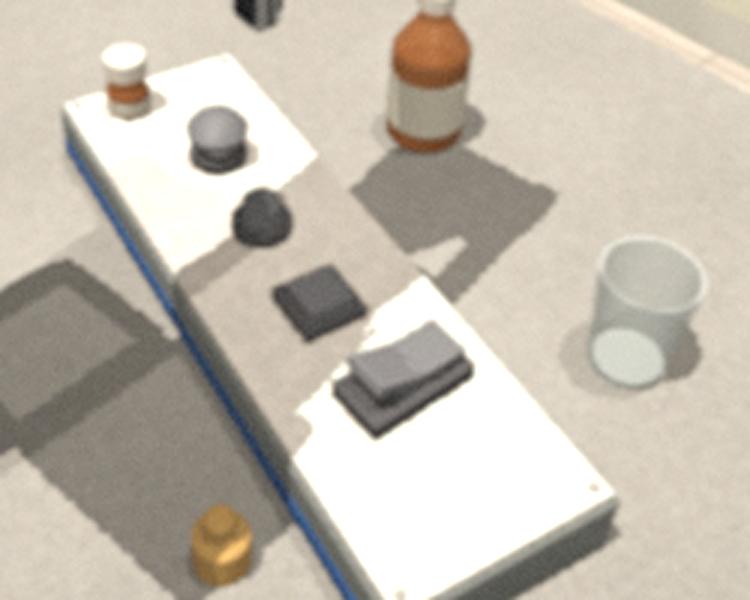

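The final view shows the rocker on (near half raised), the key low in its collar, the round button up again, the mushroom up, and the vial, weight, beaker and bottle standing. The gripper is clear.

```bash
python3 -c "
from station import manip
print(manip.job_done())"
```

```text
the job is handed in; nothing more can be done
None
```

I pressed the controls in the required order with shut fingers and handed the job in at about 5.7 s on the robot's clock. No verdict is reported.

| Control | Finger tips at end of press | Force at end of press |
|---|---|---|
| Rocker | stopped at z = 0.081 m, the "on" height | 16 N (37 N peak) |
| Square key | stopped at z = 0.073 m, fully in | 32 N (60 N peak) |
| Round button | held at z = 0.074 m, fully down, for 0.25 s, then released | 8 N (17 N peak) |

- **Force:** the 60 N peak on the key was far more than the 2.5 N it needs. It stayed below the 120 N wrist limit. It was above the 40 N limit for the arm and gripper body, but only the fingertips pressed.
- **Last picture:** the rocker is on, the key is low in its collar and the round button is up. The mushroom button is up, and the vial, weight, beaker and bottle are standing. I judged this by eye and did not measure how far the objects had moved.
- **Checks that disagreed or failed:** the detector first reported `start_top` at the rocker's place in the scene camera, and I overruled it from the wrist picture. A later `key_top` check on the wrist camera found nothing. One rough reading of the key's position was about 6 mm off the others, still within the 32 mm cap.

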